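# Clear the drawing table: pucks, sticks and sharpener to their places

### The arm

A 7-joint arm with a two-finger parallel gripper is mounted at the origin on the work surface. World frame = base frame: x ahead of the robot, y to its left, z up, the work surface at z = 0. Lengths are in m, angles in degrees, forces in N, time in s.
With the tool pointing down it reaches from about 0.425 to 0.875 m from the base axis. Payload 4.7 kg.
Tool frame: the origin (TCP) lies between the finger pads; the fingertips stand 8 mm ahead of it and the grasp point (between the pads) lies 11 mm behind it (env.tip_extent is the distance from the TCP to the fingertips, in m); z points along the fingers, y is the line along which they close (so a half turn about z gives the same grasp; the last joint's range is limited). The gripper opens to 87 mm and grips with 3 to 60 N. Pads are 19 mm wide; open, the fingers measure 117 mm over their backs; the gripper's body (75 mm by 190 mm) begins 51 mm behind the grasp point.
Start: joints at [-73.505, 18.392, -4.016, 83.108, 1.295, 78.541, -3.26], TCP at [0.176, 0.626, 0.231] pointing down, gripper open.
Joint ranges: [-163.93, 163.93], [-17.29, 119.83], [-79.2, 71.16], [3.27, 140.29], [-89.18, 269.18], [5.43, 117.66], [-154.24, 154.24]. Speed limits (degrees/s): [147.25, 147.25, 180, 180, 180, 180, 180].

### API

Orientations are given as [roll, pitch, yaw] about the fixed x, y, z axes, in that order (R = Rz(yaw) Ry(pitch) Rx(roll)).
In Python, from cell import sensors, vision, workorder, env gives the robot as it stands.
- The arm moves only by the tool drive_tool, never from a script. Its argument "moves" is a list of rows, each an object of numbers: "x", "y", "z": the shift along the tool's x, y, z in mm; "rx", "ry", "rz": the turn, a rotation vector about the tool's x, y, z in rad; "fingers": the closure, from -1 (fully open) to 1 (shut). In form: [{"x": .., "y": .., "z": .., "rx": .., "ry": .., "rz": .., "fingers": ..}, ...]. A call has 1 to 20 rows; each row is the pose to reach, as a shift and turn from the pose commanded when the call began, along the tool's axes at that moment; what a row does not reach only later rows make up. A row lasts 1/8 s, in which the tool goes at most 62.5 mm and 10.7 degrees, less where a joint would pass 70% of its speed; a pose out of reach is approached as far as the arm can. A call with a gripper value outside its range is refused whole. The fingers move at their own pace and stop on an object; "force" is the grip in N (left out, the last holds). Time passes only in rows, so rows that repeat a pose let the fingers close. It gives the time, the measured TCP pose, the force, the opening and the grip force at its end, in the units of the state.
- sensors.get_obs(): the state, without advancing time (a new reading comes with each control period).
- vision.read_camera(name): name is "scene" or "top" or "wrist"; returns a dict with "image" (480x640x3 uint8, red, green, blue), "fx", "fy", "cx", "cy" (pixels), "R" (3x3) and "t" (3): a world point X has camera coordinates R X + t. Camera axes: x right, y down, z forward; pixel columns grow to the right and rows downward; lengths in m; the calibration is good to about 2 mm. A picture is of the moment at which its call begins. There is no depth.
- workorder.sign_off(): hands the job in; it is judged then, once.
The state is a dict: "time_s": time; "qpos": joint angles; "joint_velocities": joint speeds; "effort": joint torques, N m; "tool_pos": TCP position; "tool_rot": TCP orientation; "force": force on the tool from outside, world axes, zero at the start; "wrist_torque": the same for the moment, N m; "grip_width": finger opening in m; "grasp_force": force on a finger pad.
Only numpy, scipy, OpenCV 4.12 (cv2) and the standard library are available. Lean on these libraries where they do the work, as an engineer would, in place of code of your own. Each camera call takes 0.05 s, during which the arm holds its last target. There are 200 camera calls.

### The job

Tidy up the loose drawing things: drop the two round pucks into the upright tube, the black one at the bottom and the blue one on top of it, lay the black stick flat in the grey tray and the red-brown stick flat in the bright red tray, and put the brass sharpener in the blue dish. The sticks are brittle, so set them down rather than dropping them, and do not knock over the glass jar.

Things in the scene. Friction and masses are not known exactly. Their poses are not given: they have to be found in the camera images.
- black_puck: black charcoal puck, a short cylinder 40 in diameter and 30 high, standing on its flat face on the table; origin at its centre (15 above the table), z along its axis (mm)
- blue_puck: blue pastel puck, a short cylinder 40 in diameter and 30 high, standing on its flat face on the table; origin at its centre (15 above the table), z along its axis (mm)
- black_stick: black charcoal square stick, 70 long (its x) x 18 x 18, brittle, lying flat on the table; origin at its centre, 9 above the table (mm)
- red_stick: dark red-brown chalk square stick, 70 long (its x) x 18 x 18, brittle, lying flat on the table; origin at its centre, 9 above the table (mm)
- sharpener: brass pencil sharpener, a block 40 (its x) x 24 (its y) x 16 high, lying flat on the table; origin at its centre, 8 above the table (mm)
- tube: upright aluminium tube, open at the top, fixed: dark foot 84 in diameter and 8 thick (its top is the inner floor), bore 47 in diameter, wall 3 thick up to 74 high, then an orange funnel rim widening the bore to 63 at 84 high (70 outside); sight slot 13 wide on its -x side; pucks drop freely down it and stack, two fit; origin at the centre of its underside, on the axis, z up (mm)
- grey_tin: grey open tray fixed to the table, outside 100 (its x) x 130 (its y, the long way) x 22 high; walls and floor 4 thick, empty at the start; origin at the centre of its underside, z up (mm)
- red_box: bright red open tray fixed to the table, outside 100 (its x) x 130 (its y, the long way) x 22 high; walls and floor 4 thick, empty at the start; origin at the centre of its underside, z up (mm)
- dish: round blue ceramic dish fixed to the table, 100 in outer diameter at the foot, 116 at the rim, 30 high; wall 4, floor 5 thick; origin at the centre of its underside, z up (mm)
- jar: amber glass jar with an aluminium lid, 48 in diameter and 70 high, standing loose among the targets, to be left standing; origin at the centre of its underside (mm)
Things that resemble listed ones, but are neither listed nor needed, are in the scene too. Of the things that look like the sharpener, take the one that is farthest to the robot's left at the start.

How it is judged:
By the outcome, as a careful person would: the job done as asked, in the order asked, and still so for the second after the job is handed in, with the robot touching nothing.
It also fails if it takes over 131 s, if anything falls off the work surface, if the arm or the gripper's body presses on something with over 40 N, if the wrist force passes 120 N, or if a joint passes its speed limit or range.

## Working session

There is one attempt and no reset: what is moved stays moved. The work goes in short steps, Python scripts to look and compute and a tool call to move; the robot and the scene stay as the last step left them, time stands still between calls to the robot, and variables do not carry over. Pictures are saved under pics/ and viewed, at most 14 in all, crops included, and the job is handed in when it is done.

Besides the shell and the picture viewer there is one more tool, called after "Call:" by a JSON object that holds its "op" and its "data". drive_tool: Moves the arm, as the interface text tells. Its arguments: {"type":"object","properties":{"moves":{"type":"array"},"force":{"type":"number"}},"required":["moves"]}

```bash
mkdir -p pics; ls; python3 - <<'E'
from cell import sensors, vision
import cv2,pickle
o=sensors.get_obs();print({k:o[k] for k in('time_s','tool_pos','tool_rot','grip_width')})
d={}
for n in('scene','top'):
    c=vision.read_camera(n);d[n]=c;cv2.imwrite(f'pics/{n}0.png',c['image'][:,:,::-1]);print(n,c['fx'],c['R'],c['t'])
pickle.dump(d,open('cams.pkl','wb'))
E
```

```text
pics
{'time_s': 0.0, 'tool_pos': array([0.17566656, 0.62525796, 0.22948512]), 'tool_rot': array([-1.79891385e+02,  4.99238118e-03,  1.64313964e+02]), 'grip_width': 0.08688248712083638}
scene 522.4229806453214 [[ 0.72553641  0.6881815   0.00177141]
 [ 0.50464899 -0.53028804 -0.68126646]
 [-0.46789562  0.49517756 -0.73203338]] [-0.40157821 -0.24398513  1.43856907]
top 590.4468432913184 [[-0.0278124  -0.99961257 -0.00108245]
 [-0.97284909  0.02731662 -0.22982263]
 [ 0.22976316 -0.00533886 -0.97323193]] [0.00857608 0.54961157 1.24895361]
```

View pics/top0.png

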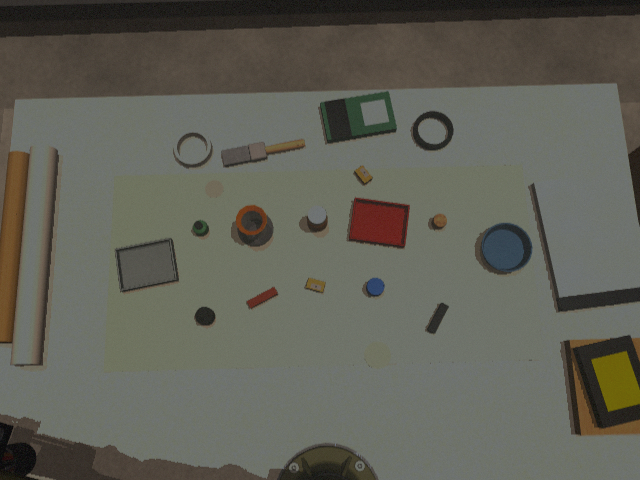

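View pics/scene0.png

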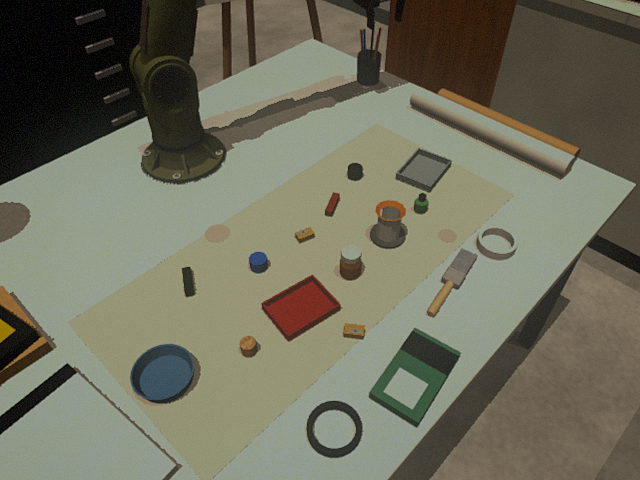

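The top view shows these targets:
- black puck (205,316)
- blue puck (375,287)
- red-brown stick (262,298)
- black stick (437,318)
- tube (252,222)
- jar (317,218)
- grey tray (147,265)
- red tray (378,223)
- dish (505,248)

There are two sharpener-like blocks, at (315,285) and (363,175). Image left is the robot's left (+y), so (315,285) is the one meant. I'll confirm that in an enlarged crop and measure.

```bash
cat > h.py <<'E'
import numpy as np,cv2
def ray(c,uv,z):
    R=np.array(c['R']);t=np.array(c['t']);C=-R.T@t
    d=R.T@np.array([(uv[0]-c['cx'])/c['fx'],(uv[1]-c['cy'])/c['fy'],1.])
    return C+d*(z-C[2])/d[2]
def proj(c,X):
    p=np.array(c['R'])@np.array(X)+np.array(c['t']);return np.array([c['fx']*p[0]/p[2]+c['cx'],c['fy']*p[1]/p[2]+c['cy']])
E
python3 - <<'E'
import pickle,numpy as np,cv2
from h import *
d=pickle.load(open('cams.pkl','rb'));c=d['top']
pts=dict(black_puck=((205,316),.015),blue_puck=((375,287),.015),red_stick=((262,298),.009),black_stick=((437,318),.009),sharp=((315,285),.008),sharp2=((363,175),.008),tube=((251,220),.084),jar=((317,213),.07),grey=((147,265),.011),red=((378,223),.011),dish=((505,248),.015))
for k,(uv,z) in pts.items():
    p=ray(c,uv,z);print(k,p.round(3),'r',np.hypot(*p[:2]).round(3),'scene px',proj(d['scene'],p).round())
im=c['image'][:,:,::-1]
tiles=[]
for k in ['black_puck','blue_puck','red_stick','black_stick','sharp','sharp2']:
    u,v=pts[k][0];t=cv2.convertScaleAbs(cv2.resize(im[v-24:v+24,u-24:u+24],(260,260),interpolation=cv2.INTER_NEAREST),alpha=1.7);cv2.putText(t,k,(3,14),0,.5,(0,0,255));tiles.append(t)
cv2.imwrite('pics/m.png',np.vstack([np.hstack(tiles[:3]),np.hstack(tiles[3:])]))
E
```

```text
black_puck [0.396 0.259 0.015] r 0.473 scene px [354. 172.]
blue_puck [ 0.451 -0.125  0.015] r 0.468 scene px [257. 263.]
red_stick [0.434 0.131 0.009] r 0.453 scene px [331. 204.]
black_stick [ 0.378 -0.262  0.009] r 0.46 scene px [186. 282.]
sharp [0.461 0.011 0.008] r 0.461 scene px [303. 236.]
sharp2 [ 0.722 -0.111  0.008] r 0.73 scene px [352. 332.]
tube [0.597 0.148 0.084] r 0.615 scene px [389. 210.]
jar [0.613 0.002 0.07 ] r 0.613 scene px [350. 253.]
grey [0.517 0.395 0.011] r 0.651 scene px [422. 170.]
red [ 0.602 -0.14   0.011] r 0.618 scene px [300. 306.]
dish [ 0.533 -0.429  0.015] r 0.684 scene px [162. 376.]
```

View pics/m.png

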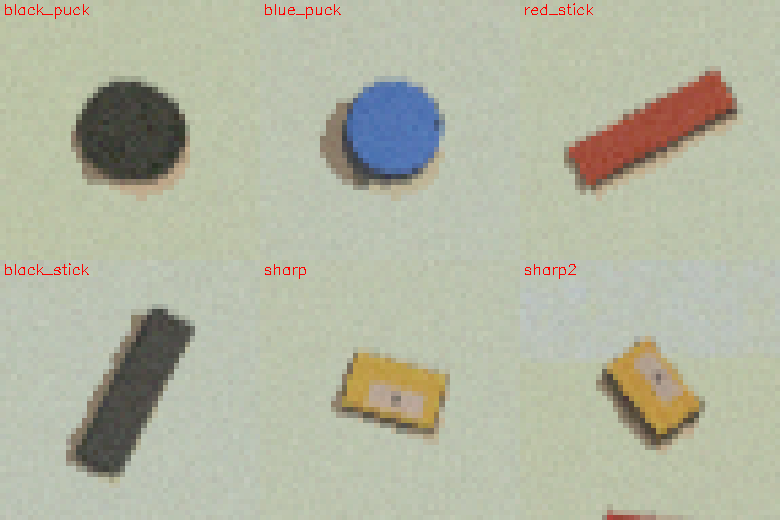

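The crop confirms it: "sharp" at (315,285) is the brass block with the inset blade, and it is the leftmost one (y=+0.011 against -0.111). The scene-camera reprojections agree with these points. I'll go above the black puck first.

```bash
cat >> h.py <<'E'
from scipy.spatial.transform import Rotation as Ro
def plan(*targets):
    from cell import sensors
    o=sensors.get_obs();p=np.array(o['tool_pos']);r=o['tool_rot']
    R=Ro.from_euler('xyz',r,degrees=True)
    print('t',round(o['time_s'],2),'pos',p.round(4),'rot',np.round(r,1),'w',round(o['grip_width'],4),'F',np.round(o['force'],1),'g',round(o['grasp_force'],1),'q7',round(o['qpos'][6]))
    for x,y,z,yaw in targets:
        s=R.inv().apply(np.array([x,y,z])-p)*1000
        rv=(R.inv()*Ro.from_euler('xyz',[180,0,yaw],degrees=True)).as_rotvec()
        print('->',(x,y,z,yaw),'xyz',s.round(1),'rv',rv.round(3))
def wr(name=None):
    from cell import vision
    import pickle
    c=vision.read_camera('wrist');pickle.dump(c,open('w.pkl','wb'))
    if name: cv2.imwrite(f'pics/{name}.png',c['image'][:,:,::-1])
    return c
E
python3 - <<'E'
from h import *
import pickle
plan((.396,.259,.2,123))
c=pickle.load(open('cams.pkl','rb'))['top'];im=c['image'];hsv=cv2.cvtColor(im,cv2.COLOR_RGB2HSV)
for k,(u,v),z in (('red_stick',(262,298),.018),('black_stick',(437,318),.018),('sharp',(315,285),.016),('grey',(147,265),.022),('red',(378,223),.022)):
    w=24 if k not in('grey','red') else 36
    H,S,V=cv2.split(hsv[v-w:v+w,u-w:u+w])
    m={'red_stick':((H<8)|(H>172))&(S>120)&(V>60),'black_stick':V<60,'sharp':(H>10)&(H<25)&(S>120)&(V>80),'grey':(S<30)&(V<140),'red':((H<8)|(H>172))&(S>120)}[k].astype(np.uint8)
    n,l,st,ce=cv2.connectedComponentsWithStats(m);i=1+st[1:,4].argmax()
    ys,xs=np.where(l==i)
    P=np.array([ray(c,(x+u-w,y+v-w),z)[:2] for x,y in zip(xs,ys)],np.float32)*1000
    print(k,len(xs),cv2.minAreaRect(P),P.mean(0))
E
```

```text
t 0.1 pos [0.1757 0.6253 0.2296] rot [-179.9    0.   164.3] w 0.087 F [-0.5 -0.1 -0.5] g 0.0 q7 -3
-> (0.396, 0.259, 0.2, 123) xyz [-311.1 -293.    30.1] rv [-0.002  0.001  0.721]
red_stick 221 ((434.52960205078125, 131.2132568359375), (16.84035301208496, 68.00489807128906), 27.306690216064453) [434.48633 131.29442]
black_stick 277 ((377.430908203125, -260.1964111328125), (19.37529945373535, 72.20463562011719), 58.38494110107422) [ 377.3276  -260.21786]
sharp 123 ((460.3617858886719, 9.884469985961914), (39.26354217529297, 22.87781524658203), 73.03705596923828) [461.8767    10.153045]
grey 2312 ((518.00341796875, 394.0306701660156), (102.71292114257812, 133.28736877441406), 9.961139678955078) [516.502   394.69965]
red 2136 ((603.1539916992188, -141.8805694580078), (129.33877563476562, 99.46527862548828), 80.01718139648438) [ 600.4156  -139.93341]
```

Call:
{"op": "drive_tool", "data": {"moves": [{"x": -62,"y": -59,"z": 6,"rz": 0.14},{"x": -104,"y": -98,"z": 10,"rz": 0.26},{"x": -156,"y": -147,"z": 15,"rz": 0.4},{"x": -208,"y": -195,"z": 20,"rz": 0.54},{"x": -260,"y": -245,"z": 25,"rz": 0.66},{"x": -311,"y": -293,"z": 30,"rz": 0.72},{"x": -311,"y": -293,"z": 30,"rz": 0.72},{"x": -311,"y": -293,"z": 30,"rz": 0.72},{"x": -311,"y": -293,"z": 30,"rz": 0.72}]}}

```text
invalid input at $.moves[0]: expected keys x, y, z, rx, ry, rz, fingers
```

```bash
python3 - <<'E'
from h import *
c=wr('w1');plan()
print(proj(c,[.396,.259,.03]),-np.array(c['R']).T@c['t'],np.array(c['R']).round(2))
E
```

```text
t 0.15 pos [0.1757 0.6254 0.2297] rot [-179.9    0.   164.3] w 0.087 F [ 1.3 -0.4 -0.5] g 0.0 q7 -3
[104.84113391 434.06978129] [0.09887024 0.64808041 0.38430995] [[ 0.27  0.96 -0.  ]
 [ 0.92 -0.26  0.29]
 [ 0.28 -0.08 -0.96]]
```

View pics/w1.png

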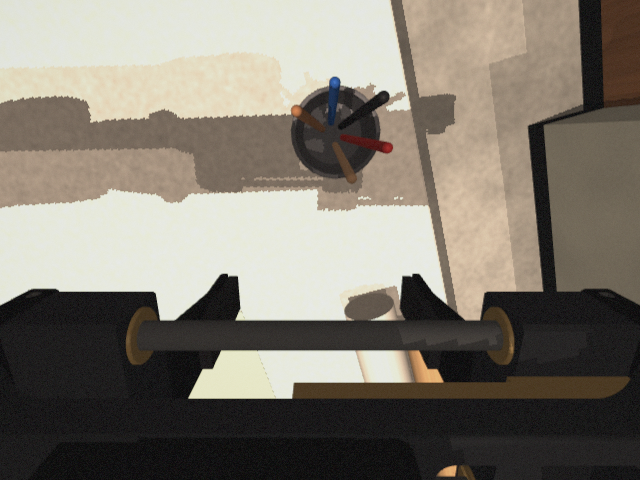

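The wrist view shows only the pen pot at (335,130), because the move was refused: every key is needed in each row. I'll refine the pucks from the top image and send the move again.

Call:
{"op": "drive_tool", "data": {"moves": [{"x": -62,"y": -59,"z": 6,"rx": 0,"ry": 0,"rz": 0.14,"fingers": -1},{"x": -104,"y": -98,"z": 10,"rx": 0,"ry": 0,"rz": 0.26,"fingers": -1},{"x": -156,"y": -147,"z": 15,"rx": 0,"ry": 0,"rz": 0.4,"fingers": -1},{"x": -208,"y": -195,"z": 20,"rx": 0,"ry": 0,"rz": 0.54,"fingers": -1},{"x": -260,"y": -245,"z": 25,"rx": 0,"ry": 0,"rz": 0.66,"fingers": -1},{"x": -311,"y": -293,"z": 30,"rx": 0,"ry": 0,"rz": 0.72,"fingers": -1},{"x": -311,"y": -293,"z": 30,"rx": 0,"ry": 0,"rz": 0.72,"fingers": -1},{"x": -311,"y": -293,"z": 30,"rx": 0,"ry": 0,"rz": 0.72,"fingers": -1}]}}

```text
time_s: 1.15
tool_pos: [0.3981, 0.2552, 0.2003]
tool_rot: [-180.0, 0.0, 122.6]
force: [-0.5, 0.9, -0.0]
grip_width: 0.0871
grasp_force: 0.0
```

```bash
python3 - <<'E'
from h import *
import pickle
c=pickle.load(open('cams.pkl','rb'))['top'];im=c['image'];hsv=cv2.cvtColor(im,cv2.COLOR_RGB2HSV)
a=np.linspace(0,6.283,60)
def cen(k,u,v,w,f,zs):
    H,S,V=cv2.split(hsv[v-w:v+w,u-w:u+w]);n,l,st,ce=cv2.connectedComponentsWithStats(f(H.astype(int),S,V).astype(np.uint8));i=1+st[1:,4].argmax()
    m=ce[i]+[u-w,v-w];print(k,st[i],m,'xy',[ray(c,m,z)[:2].round(4) for z in zs])
cen('blackp',205,316,20,lambda H,S,V:V<60,[.015])
cen('bluep',375,287,20,lambda H,S,V:(abs(H-112)<14)&(S>100)&(V>70),[.03])
cen('tube rim',252,220,24,lambda H,S,V:(H<14)&(S>150)&(V>60),[.084,.079])
cen('dish',505,248,36,lambda H,S,V:(abs(H-105)<14)&(S>60),[.015,.03])
plan((.396,.259,.2,123),(.396,.259,.023,123))
E
```

```text
blackp [ 10  11  20  18 285] [204.58245614 315.76842105] xy [array([0.3967, 0.2598])]
bluep [ 12  11  17  17 225] [375.09333333 286.13333333] xy [array([ 0.4507, -0.1242])]
tube rim [  8   9  30  30 345] [249.97101449 219.02028986] xy [array([0.5996, 0.1498]), array([0.601 , 0.1504])]
dish [  13   11   50   49 1495] [503.69297659 248.54849498] xy [array([ 0.532 , -0.4257]), array([ 0.5287, -0.4209])]
t 1.15 pos [0.3981 0.2552 0.2003] rot [-180.     0.   122.6] w 0.0871 F [-0.5  0.9 -0. ] g 0.0 q7 -4
-> (0.396, 0.259, 0.2, 123) xyz [4.4 0.3 0.3] rv [-0.     0.001 -0.007]
-> (0.396, 0.259, 0.023, 123) xyz [  4.5   0.4 177.3] rv [-0.     0.001 -0.007]
```

Call:
{"op": "drive_tool", "data": {"moves": [{"x": 2,"y": 0,"z": 60,"rx": 0,"ry": 0,"rz": 0,"fingers": -1},{"x": 5,"y": 0,"z": 110,"rx": 0,"ry": 0,"rz": 0,"fingers": -1},{"x": 5,"y": 0,"z": 130,"rx": 0,"ry": 0,"rz": 0,"fingers": -1},{"x": 5,"y": 0,"z": 130,"rx": 0,"ry": 0,"rz": 0,"fingers": -1},{"x": 5,"y": 0,"z": 130,"rx": 0,"ry": 0,"rz": 0,"fingers": -1}]}}

```text
time_s: 1.78
tool_pos: [0.3936, 0.2649, 0.0716]
tool_rot: [179.9, -0.0, 123.1]
force: [0.5, 0.2, 0.4]
grip_width: 0.0871
grasp_force: 0.0
```

```bash
python3 - <<'E'
from h import *
plan((.3965,.2598,.023,123))
E
```

```text
t 1.77 pos [0.3936 0.2649 0.0716] rot [179.9  -0.  123.1] w 0.0871 F [0.5 0.2 0.4] g 0.0 q7 -2
-> (0.3965, 0.2598, 0.023, 123) xyz [-5.9 -0.5 48.6] rv [ 0.002 -0.     0.002]
```

Call:
{"op": "drive_tool", "data": {"moves": [{"x": -6,"y": 0,"z": 30,"rx": 0,"ry": 0,"rz": 0,"fingers": -1},{"x": -6,"y": 0,"z": 49,"rx": 0,"ry": 0,"rz": 0,"fingers": -1},{"x": -6,"y": 0,"z": 49,"rx": 0,"ry": 0,"rz": 0,"fingers": -1},{"x": -6,"y": 0,"z": 49,"rx": 0,"ry": 0,"rz": 0,"fingers": 1},{"x": -6,"y": 0,"z": 49,"rx": 0,"ry": 0,"rz": 0,"fingers": 1},{"x": -6,"y": 0,"z": 49,"rx": 0,"ry": 0,"rz": 0,"fingers": 1},{"x": -6,"y": 0,"z": 49,"rx": 0,"ry": 0,"rz": 0,"fingers": 1},{"x": -6,"y": 0,"z": 49,"rx": 0,"ry": 0,"rz": 0,"fingers": 1},{"x": -6,"y": 0,"z": 49,"rx": 0,"ry": 0,"rz": 0,"fingers": 1}], "force": 15}}

```text
time_s: 2.9
tool_pos: [0.3966, 0.2588, 0.0216]
tool_rot: [180.0, -0.0, 123.1]
force: [-0.6, -0.1, 0.7]
grip_width: 0.0397
grasp_force: 15.0
```

```bash
python3 - <<'E'
from h import *
plan((.3965,.2598,.15,104),(.599,.149,.15,104),(.599,.149,.098,104))
E
```

```text
t 2.9 pos [0.3966 0.2588 0.0216] rot [180.   -0.  123.1] w 0.0397 F [-0.6 -0.1  0.7] g 15.0 q7 0
-> (0.3965, 0.2598, 0.15, 104) xyz [   0.9    0.5 -128.4] rv [ 0.    -0.     0.333]
-> (0.599, 0.149, 0.15, 104) xyz [-202.5  109.8 -128.4] rv [ 0.    -0.     0.333]
-> (0.599, 0.149, 0.098, 104) xyz [-202.5  109.7  -76.4] rv [ 0.    -0.     0.333]
```

Call:
{"op": "drive_tool", "data": {"moves": [{"x": 0,"y": 0,"z": -60,"rx": 0,"ry": 0,"rz": 0,"fingers": 1},{"x": 0,"y": 0,"z": -120,"rx": 0,"ry": 0,"rz": 0,"fingers": 1},{"x": -45,"y": 24,"z": -130,"rx": 0,"ry": 0,"rz": 0,"fingers": 1},{"x": -95,"y": 52,"z": -130,"rx": 0,"ry": 0,"rz": 0,"fingers": 1},{"x": -145,"y": 79,"z": -130,"rx": 0,"ry": 0,"rz": 0,"fingers": 1},{"x": -185,"y": 100,"z": -130,"rx": 0,"ry": 0,"rz": 0,"fingers": 1},{"x": -203,"y": 110,"z": -130,"rx": 0,"ry": 0,"rz": 0,"fingers": 1},{"x": -203,"y": 110,"z": -130,"rx": 0,"ry": 0,"rz": 0,"fingers": 1},{"x": -203,"y": 110,"z": -130,"rx": 0,"ry": 0,"rz": 0,"fingers": 1},{"x": -203,"y": 110,"z": -130,"rx": 0,"ry": 0,"rz": 0,"fingers": 1}]}}

```text
time_s: 4.15
tool_pos: [0.5984, 0.1499, 0.1515]
tool_rot: [-180.0, -0.1, 123.2]
force: [-0.3, 0.2, 0.0]
grip_width: 0.0398
grasp_force: 15.0
```

```bash
python3 - <<'E'
from h import *
from cell import vision
plan((.599,.149,.096,123.1))
c=vision.read_camera('scene');o=[]
t=vision.read_camera('top')
f=lambda i,u,v,w:cv2.convertScaleAbs(cv2.resize(i['image'][v-w:v+w,u-w:u+w,::-1],(400,400)),alpha=1.3)
cv2.imwrite('pics/c1.png',np.hstack([f(c,390,205,50),f(t,250,215,50)]))
print(proj(c,[.599,.149,.084]),proj(t,[.599,.149,.084]))
E
```

```text
t 4.15 pos [0.5984 0.1499 0.1515] rot [-1.800e+02 -1.000e-01  1.232e+02] w 0.0398 F [-0.3  0.2  0. ] g 15.0 q7 23
-> (0.599, 0.149, 0.096, 123.1) xyz [-1.2 -0.  55.5] rv [-0.    -0.001  0.001]
[389.73839061 210.39754295] [250.35167218 219.25685615]
```

View pics/c1.png

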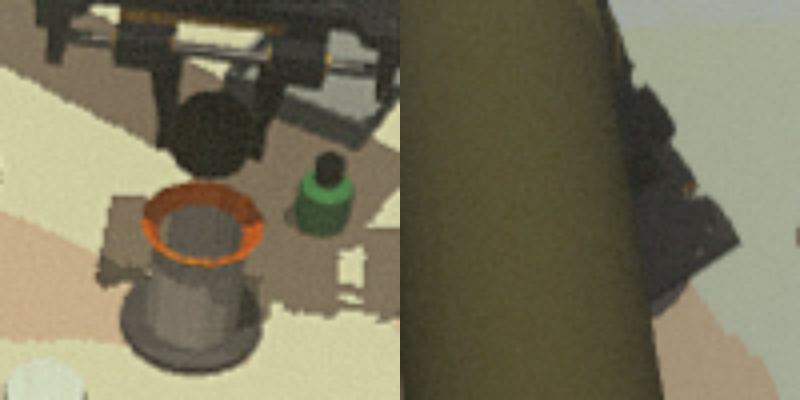

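The scene crop shows the black puck held squarely above the orange rim. The rim centre is at about (391,211), against (390,210) predicted. I'll lower it and release.

Call:
{"op": "drive_tool", "data": {"moves": [{"x": -1,"y": 0,"z": 30,"rx": 0,"ry": 0,"rz": 0,"fingers": 1},{"x": -1,"y": 0,"z": 54,"rx": 0,"ry": 0,"rz": 0,"fingers": 1},{"x": -1,"y": 0,"z": 54,"rx": 0,"ry": 0,"rz": 0,"fingers": 1},{"x": -1,"y": 0,"z": 54,"rx": 0,"ry": 0,"rz": 0,"fingers": 1},{"x": -1,"y": 0,"z": 54,"rx": 0,"ry": 0,"rz": 0,"fingers": -1},{"x": -1,"y": 0,"z": 54,"rx": 0,"ry": 0,"rz": 0,"fingers": -1},{"x": -1,"y": 0,"z": 54,"rx": 0,"ry": 0,"rz": 0,"fingers": -1},{"x": -1,"y": 0,"z": 54,"rx": 0,"ry": 0,"rz": 0,"fingers": -1},{"x": -1,"y": 0,"z": 0,"rx": 0,"ry": 0,"rz": 0,"fingers": -1},{"x": -1,"y": 0,"z": -40,"rx": 0,"ry": 0,"rz": 0,"fingers": -1},{"x": -1,"y": 0,"z": -40,"rx": 0,"ry": 0,"rz": 0,"fingers": -1}]}}

```text
time_s: 5.62
tool_pos: [0.6024, 0.1482, 0.1957]
tool_rot: [179.6, 0.1, 123.1]
force: [0.8, -0.3, 0.4]
grip_width: 0.0867
grasp_force: 0.0
```

```bash
python3 - <<'E'
from h import *
plan((.4507,-.1242,.15,75),(.4507,-.1242,.023,75))
E
```

```text
t 5.62 pos [0.6024 0.1482 0.1957] rot [1.796e+02 1.000e-01 1.231e+02] w 0.0867 F [ 0.8 -0.3  0.4] g 0.0 q7 23
-> (0.4507, -0.1242, 0.15, 75) xyz [-145.5 -276.    43.9] rv [ 0.008 -0.002  0.839]
-> (0.4507, -0.1242, 0.023, 75) xyz [-145.3 -277.   170.9] rv [ 0.008 -0.002  0.839]
```

Call:
{"op": "drive_tool", "data": {"moves": [{"x": -24,"y": -46,"z": 0,"rx": 0,"ry": 0,"rz": 0.15,"fingers": -1},{"x": -48,"y": -92,"z": 0,"rx": 0,"ry": 0,"rz": 0.3,"fingers": -1},{"x": -75,"y": -142,"z": 10,"rx": 0,"ry": 0,"rz": 0.46,"fingers": -1},{"x": -100,"y": -192,"z": 20,"rx": 0,"ry": 0,"rz": 0.62,"fingers": -1},{"x": -125,"y": -240,"z": 30,"rx": 0,"ry": 0,"rz": 0.76,"fingers": -1},{"x": -143,"y": -276,"z": 60,"rx": 0,"ry": 0,"rz": 0.84,"fingers": -1},{"x": -143,"y": -276,"z": 100,"rx": 0,"ry": 0,"rz": 0.84,"fingers": -1},{"x": -143,"y": -276,"z": 120,"rx": 0,"ry": 0,"rz": 0.84,"fingers": -1},{"x": -143,"y": -276,"z": 120,"rx": 0,"ry": 0,"rz": 0.84,"fingers": -1},{"x": -143,"y": -276,"z": 120,"rx": 0,"ry": 0,"rz": 0.84,"fingers": -1},{"x": -143,"y": -276,"z": 120,"rx": 0,"ry": 0,"rz": 0.84,"fingers": -1}]}}

```text
time_s: 7.0
tool_pos: [0.4476, -0.1225, 0.0725]
tool_rot: [179.9, -0.0, 75.0]
force: [0.6, -1.0, 0.3]
grip_width: 0.0872
grasp_force: 0.0
```

```bash
python3 - <<'E'
from h import *
from cell import vision
plan((.4507,-.1242,.0225,75))
c=vision.read_camera('scene')
f=lambda i,u,v,w:cv2.convertScaleAbs(cv2.resize(i['image'][v-w:v+w,u-w:u+w,::-1],(400,400)),alpha=1.3)
cv2.imwrite('pics/c2.png',np.hstack([f(c,390,215,40),f(c,258,255,60)]))
E
```

```text
t 7.0 pos [ 0.4476 -0.1225  0.0725] rot [179.9  -0.   75. ] w 0.0872 F [ 0.6 -1.   0.3] g 0.0 q7 0
-> (0.4507, -0.1242, 0.0225, 75) xyz [-0.8  3.4 50. ] rv [ 0.002 -0.001 -0.001]
```

View pics/c2.png

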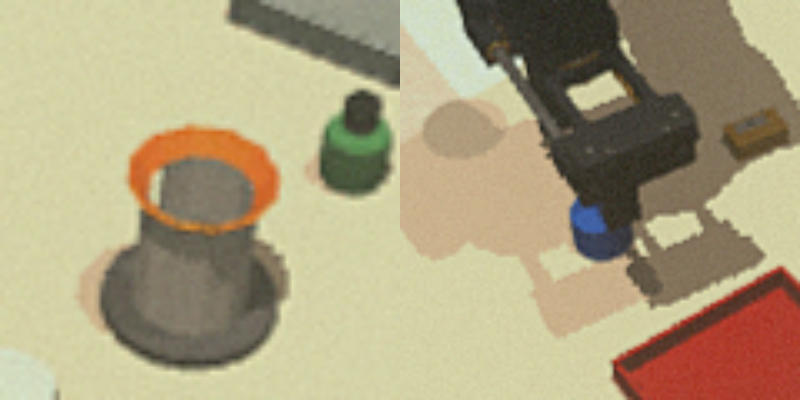

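The puck is no longer at the rim and isn't lying outside, so it has dropped into the tube. The open fingers straddle the blue puck at (203,225 in the right crop). I'll grasp it.

Call:
{"op": "drive_tool", "data": {"moves": [{"x": -1,"y": 3,"z": 30,"rx": 0,"ry": 0,"rz": 0,"fingers": -1},{"x": -1,"y": 3,"z": 50,"rx": 0,"ry": 0,"rz": 0,"fingers": -1},{"x": -1,"y": 3,"z": 50,"rx": 0,"ry": 0,"rz": 0,"fingers": -1},{"x": -1,"y": 3,"z": 50,"rx": 0,"ry": 0,"rz": 0,"fingers": 1},{"x": -1,"y": 3,"z": 50,"rx": 0,"ry": 0,"rz": 0,"fingers": 1},{"x": -1,"y": 3,"z": 50,"rx": 0,"ry": 0,"rz": 0,"fingers": 1},{"x": -1,"y": 3,"z": 50,"rx": 0,"ry": 0,"rz": 0,"fingers": 1},{"x": -1,"y": 3,"z": 50,"rx": 0,"ry": 0,"rz": 0,"fingers": 1},{"x": -1,"y": 3,"z": 50,"rx": 0,"ry": 0,"rz": 0,"fingers": 1},{"x": -1,"y": 3,"z": -20,"rx": 0,"ry": 0,"rz": 0,"fingers": 1},{"x": -1,"y": 3,"z": -80,"rx": 0,"ry": 0,"rz": 0,"fingers": 1},{"x": -1,"y": 3,"z": -100,"rx": 0,"ry": 0,"rz": 0,"fingers": 1},{"x": -1,"y": 3,"z": -100,"rx": 0,"ry": 0,"rz": 0,"fingers": 1},{"x": -1,"y": 3,"z": -100,"rx": 0,"ry": 0,"rz": 0,"fingers": 1}]}}

```text
time_s: 8.8
tool_pos: [0.4485, -0.1241, 0.1704]
tool_rot: [-179.9, 0.0, 74.9]
force: [0.7, 0.5, -1.0]
grip_width: 0.0397
grasp_force: 15.0
```

```bash
python3 - <<'E'
from h import *
plan((.599,.149,.17,104))
E
```

```text
t 8.8 pos [ 0.4485 -0.1241  0.1704] rot [-179.9    0.    74.9] w 0.0397 F [ 0.7  0.5 -1. ] g 15.0 q7 -5
-> (0.599, 0.149, 0.17, 104) xyz [3.029e+02 7.430e+01 3.000e-01] rv [-0.002 -0.    -0.507]
```

Call:
{"op": "drive_tool", "data": {"moves": [{"x": 50,"y": 12,"z": 0,"rx": 0,"ry": 0,"rz": -0.1,"fingers": 1},{"x": 105,"y": 25,"z": 0,"rx": 0,"ry": 0,"rz": -0.2,"fingers": 1},{"x": 160,"y": 39,"z": 0,"rx": 0,"ry": 0,"rz": -0.3,"fingers": 1},{"x": 215,"y": 52,"z": 0,"rx": 0,"ry": 0,"rz": -0.4,"fingers": 1},{"x": 265,"y": 65,"z": 0,"rx": 0,"ry": 0,"rz": -0.5,"fingers": 1},{"x": 303,"y": 74,"z": 0,"rx": 0,"ry": 0,"rz": -0.5,"fingers": 1},{"x": 303,"y": 74,"z": 20,"rx": 0,"ry": 0,"rz": -0.5,"fingers": 1},{"x": 303,"y": 74,"z": 20,"rx": 0,"ry": 0,"rz": -0.5,"fingers": 1},{"x": 303,"y": 74,"z": 20,"rx": 0,"ry": 0,"rz": -0.5,"fingers": 1},{"x": 303,"y": 74,"z": 20,"rx": 0,"ry": 0,"rz": -0.5,"fingers": 1}]}}

```text
time_s: 10.05
tool_pos: [0.5997, 0.1479, 0.1522]
tool_rot: [179.9, -0.0, 103.5]
force: [-0.3, -0.2, -0.0]
grip_width: 0.0399
grasp_force: 15.0
```

```bash
python3 - <<'E'
from h import *
plan((.599,.149,.097,103.6))
E
```

```text
t 10.05 pos [0.5997 0.1479 0.1522] rot [179.9  -0.  103.5] w 0.0399 F [-0.3 -0.2 -0. ] g 15.0 q7 5
-> (0.599, 0.149, 0.097, 103.6) xyz [ 1.3 -0.5 55.2] rv [ 0.001 -0.    -0.002]
```

Call:
{"op": "drive_tool", "data": {"moves": [{"x": 1,"y": 0,"z": 30,"rx": 0,"ry": 0,"rz": 0,"fingers": 1},{"x": 1,"y": 0,"z": 55,"rx": 0,"ry": 0,"rz": 0,"fingers": 1},{"x": 1,"y": 0,"z": 55,"rx": 0,"ry": 0,"rz": 0,"fingers": 1},{"x": 1,"y": 0,"z": 55,"rx": 0,"ry": 0,"rz": 0,"fingers": 1},{"x": 1,"y": 0,"z": 55,"rx": 0,"ry": 0,"rz": 0,"fingers": -1},{"x": 1,"y": 0,"z": 55,"rx": 0,"ry": 0,"rz": 0,"fingers": -1},{"x": 1,"y": 0,"z": 55,"rx": 0,"ry": 0,"rz": 0,"fingers": -1},{"x": 1,"y": 0,"z": 55,"rx": 0,"ry": 0,"rz": 0,"fingers": -1},{"x": 1,"y": 0,"z": 0,"rx": 0,"ry": 0,"rz": 0,"fingers": -1},{"x": 1,"y": 0,"z": -40,"rx": 0,"ry": 0,"rz": 0,"fingers": -1},{"x": 1,"y": 0,"z": -40,"rx": 0,"ry": 0,"rz": 0,"fingers": -1},{"x": 1,"y": 0,"z": -40,"rx": 0,"ry": 0,"rz": 0,"fingers": -1}]}}

```text
time_s: 11.55
tool_pos: [0.5989, 0.15, 0.191]
tool_rot: [-180.0, -0.0, 103.6]
force: [0.3, 0.5, -0.5]
grip_width: 0.0871
grasp_force: 0.0
```

```bash
python3 - <<'E'
from h import *
plan((.4345,.1312,.12,117.3),(.4345,.1312,.12,27.3+180))
E
```

```text
t 11.55 pos [0.5989 0.15   0.191 ] rot [-180.    -0.   103.6] w 0.0871 F [ 0.3  0.5 -0.5] g 0.0 q7 4
-> (0.4345, 0.1312, 0.12, 117.3) xyz [  20.3 -164.1   71.1] rv [-0.001 -0.    -0.239]
-> (0.4345, 0.1312, 0.12, 207.3) xyz [  20.3 -164.1   71.1] rv [-0.00e+00 -1.00e-03 -1.81e+00]
```

Call:
{"op": "drive_tool", "data": {"moves": [{"x": 6,"y": -50,"z": 0,"rx": 0,"ry": 0,"rz": -0.1,"fingers": -1},{"x": 13,"y": -105,"z": 20,"rx": 0,"ry": 0,"rz": -0.2,"fingers": -1},{"x": 20,"y": -164,"z": 60,"rx": 0,"ry": 0,"rz": -0.24,"fingers": -1},{"x": 20,"y": -164,"z": 110,"rx": 0,"ry": 0,"rz": -0.24,"fingers": -1},{"x": 20,"y": -164,"z": 130,"rx": 0,"ry": 0,"rz": -0.24,"fingers": -1},{"x": 20,"y": -164,"z": 130,"rx": 0,"ry": 0,"rz": -0.24,"fingers": -1},{"x": 20,"y": -164,"z": 130,"rx": 0,"ry": 0,"rz": -0.24,"fingers": -1},{"x": 20,"y": -164,"z": 130,"rx": 0,"ry": 0,"rz": -0.24,"fingers": -1}]}}

```text
time_s: 12.55
tool_pos: [0.4362, 0.1312, 0.0625]
tool_rot: [179.9, 0.0, 117.3]
force: [-0.2, -0.4, -0.1]
grip_width: 0.0871
grasp_force: 0.0
```

```bash
python3 - <<'E'
from h import *
plan((.4345,.1312,.013,117.3))
from cell import vision
c=vision.read_camera('scene')
f=lambda i,u,v,w:cv2.convertScaleAbs(cv2.resize(i['image'][v-w:v+w,u-w:u+w,::-1],(400,400)),alpha=1.3)
cv2.imwrite('pics/c3.png',np.hstack([f(c,390,215,40),f(c,331,200,50)]))
E
```

```text
t 12.55 pos [0.4362 0.1312 0.0625] rot [179.9   0.  117.3] w 0.0871 F [-0.2 -0.4 -0.1] g 0.0 q7 9
-> (0.4345, 0.1312, 0.013, 117.3) xyz [ 0.8 -1.6 49.5] rv [0.002 0.    0.   ]
```

View pics/c3.png

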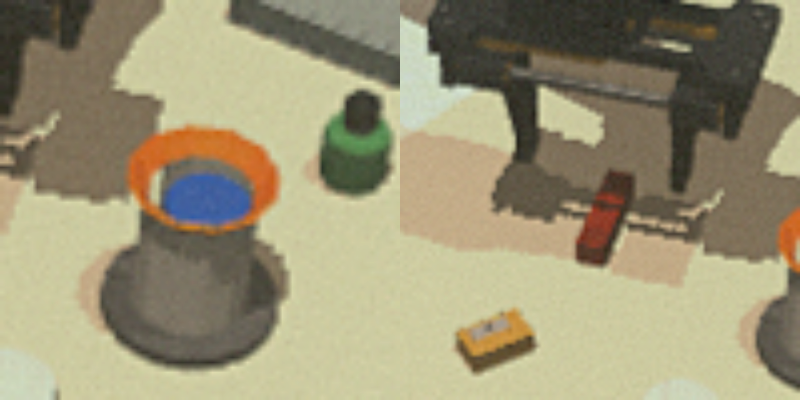

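The blue puck lies level in the tube at (210,195), at the height for sitting on the black one. The fingers straddle the red stick at (605,218). I'll grasp it gently, because it is brittle.

Call:
{"op": "drive_tool", "data": {"moves": [{"x": 1,"y": -1,"z": 30,"rx": 0,"ry": 0,"rz": 0,"fingers": -1},{"x": 1,"y": -1,"z": 49,"rx": 0,"ry": 0,"rz": 0,"fingers": -1},{"x": 1,"y": -1,"z": 49,"rx": 0,"ry": 0,"rz": 0,"fingers": -1},{"x": 1,"y": -1,"z": 49,"rx": 0,"ry": 0,"rz": 0,"fingers": 1},{"x": 1,"y": -1,"z": 49,"rx": 0,"ry": 0,"rz": 0,"fingers": 1},{"x": 1,"y": -1,"z": 49,"rx": 0,"ry": 0,"rz": 0,"fingers": 1},{"x": 1,"y": -1,"z": 49,"rx": 0,"ry": 0,"rz": 0,"fingers": 1},{"x": 1,"y": -1,"z": 49,"rx": 0,"ry": 0,"rz": 0,"fingers": 1},{"x": 1,"y": -1,"z": 49,"rx": 0,"ry": 0,"rz": 0,"fingers": 1},{"x": 1,"y": -1,"z": 49,"rx": 0,"ry": 0,"rz": 0,"fingers": 1}], "force": 8}}

```text
time_s: 13.85
tool_pos: [0.4339, 0.1313, 0.0125]
tool_rot: [180.0, 0.0, 117.3]
force: [0.6, -0.3, -0.3]
grip_width: 0.025
grasp_force: 0.0
```

```bash
python3 - <<'E'
from h import *
plan((.602,-.141,.15,80))
E
```

```text
t 13.85 pos [0.4339 0.1313 0.0125] rot [180.    0.  117.3] w 0.025 F [ 0.6 -0.3 -0.3] g 0.0 q7 12
-> (0.602, -0.141, 0.15, 80) xyz [-319.1   24.3 -137.5] rv [ 0.    -0.     0.652]
```

Call:
{"op": "drive_tool", "data": {"moves": [{"x": 0,"y": 0,"z": 0,"rx": 0,"ry": 0,"rz": 0,"fingers": 1},{"x": 0,"y": 0,"z": 0,"rx": 0,"ry": 0,"rz": 0,"fingers": 1},{"x": 0,"y": 0,"z": 0,"rx": 0,"ry": 0,"rz": 0,"fingers": 1},{"x": 0,"y": 0,"z": -40,"rx": 0,"ry": 0,"rz": 0,"fingers": 1},{"x": 0,"y": 0,"z": -90,"rx": 0,"ry": 0,"rz": 0,"fingers": 1},{"x": -30,"y": 2,"z": -138,"rx": 0,"ry": 0,"rz": 0.06,"fingers": 1},{"x": -75,"y": 6,"z": -138,"rx": 0,"ry": 0,"rz": 0.15,"fingers": 1},{"x": -125,"y": 10,"z": -138,"rx": 0,"ry": 0,"rz": 0.26,"fingers": 1},{"x": -175,"y": 13,"z": -138,"rx": 0,"ry": 0,"rz": 0.36,"fingers": 1},{"x": -225,"y": 17,"z": -138,"rx": 0,"ry": 0,"rz": 0.46,"fingers": 1},{"x": -275,"y": 21,"z": -138,"rx": 0,"ry": 0,"rz": 0.56,"fingers": 1},{"x": -319,"y": 24,"z": -138,"rx": 0,"ry": 0,"rz": 0.65,"fingers": 1},{"x": -319,"y": 24,"z": -138,"rx": 0,"ry": 0,"rz": 0.65,"fingers": 1},{"x": -319,"y": 24,"z": -138,"rx": 0,"ry": 0,"rz": 0.65,"fingers": 1},{"x": -319,"y": 24,"z": -138,"rx": 0,"ry": 0,"rz": 0.65,"fingers": 1},{"x": -319,"y": 24,"z": -138,"rx": 0,"ry": 0,"rz": 0.65,"fingers": 1}]}}

```text
time_s: 15.85
tool_pos: [0.6016, -0.1396, 0.1508]
tool_rot: [180.0, -0.1, 80.2]
force: [0.5, -0.0, 0.1]
grip_width: 0.0181
grasp_force: 8.0
```

```bash
python3 - <<'E'
from h import *
plan((.602,-.141,.03,80))
from cell import vision
c=vision.read_camera('scene');cv2.imwrite('pics/c4.png',cv2.resize(c['image'][190:350,200:420,::-1],(770,560)))
E
```

```text
t 15.85 pos [ 0.6016 -0.1396  0.1508] rot [ 1.80e+02 -1.00e-01  8.02e+01] w 0.0181 F [ 0.5 -0.   0.1] g 8.0 q7 13
-> (0.602, -0.141, 0.03, 80) xyz [ -1.5   0.6 120.8] rv [ 0.    -0.001  0.004]
```

View pics/c4.png

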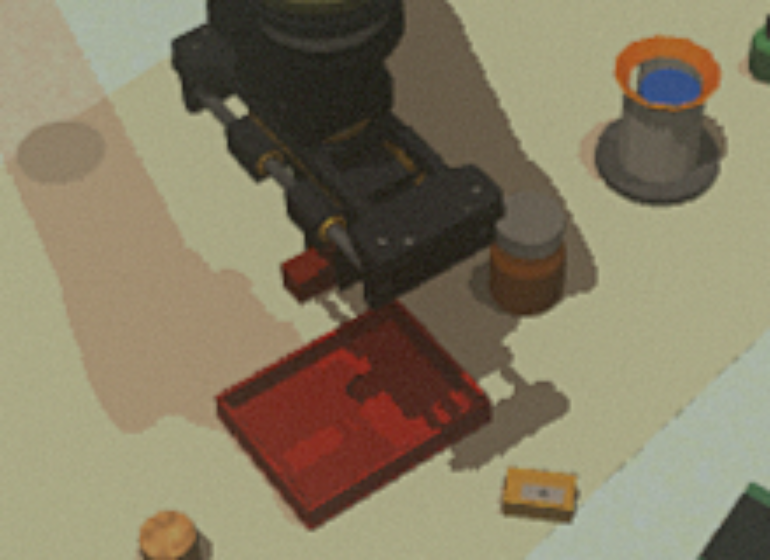

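The stick is held parallel to the tray's long side, and the jar at (527,260) is clear. I'll lower it slowly.

Call:
{"op": "drive_tool", "data": {"moves": [{"x": -1,"y": 1,"z": 50,"rx": 0,"ry": 0,"rz": 0,"fingers": 1},{"x": -1,"y": 1,"z": 95,"rx": 0,"ry": 0,"rz": 0,"fingers": 1},{"x": -1,"y": 1,"z": 118,"rx": 0,"ry": 0,"rz": 0,"fingers": 1},{"x": -1,"y": 1,"z": 123,"rx": 0,"ry": 0,"rz": 0,"fingers": 1},{"x": -1,"y": 1,"z": 127,"rx": 0,"ry": 0,"rz": 0,"fingers": 1},{"x": -1,"y": 1,"z": 130,"rx": 0,"ry": 0,"rz": 0,"fingers": 1},{"x": -1,"y": 1,"z": 132,"rx": 0,"ry": 0,"rz": 0,"fingers": 1},{"x": -1,"y": 1,"z": 133,"rx": 0,"ry": 0,"rz": 0,"fingers": 1},{"x": -1,"y": 1,"z": 133,"rx": 0,"ry": 0,"rz": 0,"fingers": 1},{"x": -1,"y": 1,"z": 133,"rx": 0,"ry": 0,"rz": 0,"fingers": 1}]}}

```text
time_s: 17.15
tool_pos: [0.6026, -0.1422, 0.0177]
tool_rot: [180.0, -0.0, 80.1]
force: [-0.8, -1.5, -1.1]
grip_width: 0.0181
grasp_force: 8.0
```

Call:
{"op": "drive_tool", "data": {"moves": [{"x": 0,"y": 0,"z": 0.5,"rx": 0,"ry": 0,"rz": 0,"fingers": 1},{"x": 0,"y": 0,"z": 1,"rx": 0,"ry": 0,"rz": 0,"fingers": 1},{"x": 0,"y": 0,"z": 1,"rx": 0,"ry": 0,"rz": 0,"fingers": 1},{"x": 0,"y": 0,"z": 1,"rx": 0,"ry": 0,"rz": 0,"fingers": 1}]}}

```text
time_s: 17.65
tool_pos: [0.6025, -0.1421, 0.0166]
tool_rot: [180.0, -0.0, 80.1]
force: [0.2, -0.5, 0.8]
grip_width: 0.0181
grasp_force: 8.0
```

Call:
{"op": "drive_tool", "data": {"moves": [{"x": 0,"y": 0,"z": 0.5,"rx": 0,"ry": 0,"rz": 0,"fingers": 1},{"x": 0,"y": 0,"z": 0.5,"rx": 0,"ry": 0,"rz": 0,"fingers": 1},{"x": 0,"y": 0,"z": 0.5,"rx": 0,"ry": 0,"rz": 0,"fingers": 1}]}}

```text
time_s: 18.02
tool_pos: [0.6025, -0.1422, 0.0166]
tool_rot: [180.0, -0.0, 80.1]
force: [-1.3, 1.0, 5.9]
grip_width: 0.0177
grasp_force: 8.0
```

Contact shows as 5.9 N upward. I'll release and retreat.

Call:
{"op": "drive_tool", "data": {"moves": [{"x": 0,"y": 0,"z": 0,"rx": 0,"ry": 0,"rz": 0,"fingers": 0},{"x": 0,"y": 0,"z": 0,"rx": 0,"ry": 0,"rz": 0,"fingers": 0},{"x": 0,"y": 0,"z": 0,"rx": 0,"ry": 0,"rz": 0,"fingers": 0},{"x": 0,"y": 0,"z": -15,"rx": 0,"ry": 0,"rz": 0,"fingers": 0},{"x": 0,"y": 0,"z": -60,"rx": 0,"ry": 0,"rz": 0,"fingers": 0},{"x": 0,"y": 0,"z": -120,"rx": 0,"ry": 0,"rz": 0,"fingers": 0},{"x": 0,"y": 0,"z": -140,"rx": 0,"ry": 0,"rz": 0,"fingers": -1},{"x": 0,"y": 0,"z": -140,"rx": 0,"ry": 0,"rz": 0,"fingers": -1},{"x": 0,"y": 0,"z": -140,"rx": 0,"ry": 0,"rz": 0,"fingers": -1}]}}

```text
time_s: 19.15
tool_pos: [0.6014, -0.1417, 0.1545]
tool_rot: [-179.9, -0.0, 80.1]
force: [0.7, -0.2, -0.8]
grip_width: 0.066
grasp_force: 0.0
```

```bash
python3 - <<'E'
from h import *
plan((.4611,.0100,.06,73))
E
```

```text
t 19.15 pos [ 0.6014 -0.1417  0.1545] rot [-179.9   -0.    80.1] w 0.066 F [ 0.7 -0.2 -0.8] g 0.0 q7 13
-> (0.4611, 0.01, 0.06, 73) xyz [ 125.3 -164.1   94.9] rv [-0.003  0.     0.124]
```

Call:
{"op": "drive_tool", "data": {"moves": [{"x": 35,"y": -46,"z": 0,"rx": 0,"ry": 0,"rz": 0.04,"fingers": -1},{"x": 75,"y": -98,"z": 10,"rx": 0,"ry": 0,"rz": 0.08,"fingers": -1},{"x": 110,"y": -145,"z": 20,"rx": 0,"ry": 0,"rz": 0.12,"fingers": -1},{"x": 125,"y": -164,"z": 60,"rx": 0,"ry": 0,"rz": 0.12,"fingers": -1},{"x": 125,"y": -164,"z": 95,"rx": 0,"ry": 0,"rz": 0.12,"fingers": -1},{"x": 125,"y": -164,"z": 95,"rx": 0,"ry": 0,"rz": 0.12,"fingers": -1},{"x": 125,"y": -164,"z": 95,"rx": 0,"ry": 0,"rz": 0.12,"fingers": -1},{"x": 125,"y": -164,"z": 95,"rx": 0,"ry": 0,"rz": 0.12,"fingers": -1}]}}

```text
time_s: 20.15
tool_pos: [0.4636, 0.0089, 0.0622]
tool_rot: [179.9, -0.0, 73.2]
force: [-0.2, 0.4, 0.3]
grip_width: 0.087
grasp_force: 0.0
```

```bash
python3 - <<'E'
from h import *
plan((.4611,.0100,.0125,73))
E
```

```text
t 20.15 pos [0.4636 0.0089 0.0622] rot [179.9  -0.   73.2] w 0.087 F [-0.2  0.4  0.3] g 0.0 q7 -17
-> (0.4611, 0.01, 0.0125, 73) xyz [ 0.3 -2.8 49.7] rv [ 0.002 -0.001  0.003]
```

Call:
{"op": "drive_tool", "data": {"moves": [{"x": 0,"y": -2,"z": 30,"rx": 0,"ry": 0,"rz": 0,"fingers": -1},{"x": 0,"y": -2,"z": 49,"rx": 0,"ry": 0,"rz": 0,"fingers": -1},{"x": 0,"y": -2,"z": 49,"rx": 0,"ry": 0,"rz": 0,"fingers": -1},{"x": 0,"y": -2,"z": 49,"rx": 0,"ry": 0,"rz": 0,"fingers": 1},{"x": 0,"y": -2,"z": 49,"rx": 0,"ry": 0,"rz": 0,"fingers": 1},{"x": 0,"y": -2,"z": 49,"rx": 0,"ry": 0,"rz": 0,"fingers": 1},{"x": 0,"y": -2,"z": 49,"rx": 0,"ry": 0,"rz": 0,"fingers": 1},{"x": 0,"y": -2,"z": 49,"rx": 0,"ry": 0,"rz": 0,"fingers": 1},{"x": 0,"y": -2,"z": 49,"rx": 0,"ry": 0,"rz": 0,"fingers": 1},{"x": 0,"y": -2,"z": 49,"rx": 0,"ry": 0,"rz": 0,"fingers": 1},{"x": 0,"y": -2,"z": 49,"rx": 0,"ry": 0,"rz": 0,"fingers": 1},{"x": 0,"y": -2,"z": 49,"rx": 0,"ry": 0,"rz": 0,"fingers": 1},{"x": 0,"y": -2,"z": 0,"rx": 0,"ry": 0,"rz": 0,"fingers": 1},{"x": 0,"y": -2,"z": -60,"rx": 0,"ry": 0,"rz": 0,"fingers": 1},{"x": 0,"y": -2,"z": -90,"rx": 0,"ry": 0,"rz": 0,"fingers": 1},{"x": 0,"y": -2,"z": -90,"rx": 0,"ry": 0,"rz": 0,"fingers": 1},{"x": 0,"y": -2,"z": -90,"rx": 0,"ry": 0,"rz": 0,"fingers": 1}], "force": 15}}

```text
time_s: 22.28
tool_pos: [0.4596, 0.0097, 0.1499]
tool_rot: [-179.9, 0.0, 73.2]
force: [0.4, 0.5, -2.3]
grip_width: 0.0242
grasp_force: 15.0
```

```bash
python3 - <<'E'
from h import *
plan((.531,-.425,.15,51))
E
```

```text
t 22.27 pos [0.4596 0.0097 0.1499] rot [-179.9    0.    73.2] w 0.0242 F [ 0.4  0.5 -2.3] g 15.0 q7 -23
-> (0.531, -0.425, 0.15, 51) xyz [-3.956e+02  1.939e+02 -1.000e-01] rv [-0.001  0.001  0.388]
```

Call:
{"op": "drive_tool", "data": {"moves": [{"x": -40,"y": 20,"z": 0,"rx": 0,"ry": 0,"rz": 0.05,"fingers": 1},{"x": -90,"y": 44,"z": 0,"rx": 0,"ry": 0,"rz": 0.1,"fingers": 1},{"x": -145,"y": 71,"z": 0,"rx": 0,"ry": 0,"rz": 0.16,"fingers": 1},{"x": -200,"y": 98,"z": 0,"rx": 0,"ry": 0,"rz": 0.22,"fingers": 1},{"x": -255,"y": 125,"z": 0,"rx": 0,"ry": 0,"rz": 0.28,"fingers": 1},{"x": -310,"y": 152,"z": 0,"rx": 0,"ry": 0,"rz": 0.34,"fingers": 1},{"x": -360,"y": 176,"z": 0,"rx": 0,"ry": 0,"rz": 0.38,"fingers": 1},{"x": -396,"y": 194,"z": 0,"rx": 0,"ry": 0,"rz": 0.38,"fingers": 1},{"x": -396,"y": 194,"z": 0,"rx": 0,"ry": 0,"rz": 0.38,"fingers": 1},{"x": -396,"y": 194,"z": 0,"rx": 0,"ry": 0,"rz": 0.38,"fingers": 1},{"x": -396,"y": 194,"z": 0,"rx": 0,"ry": 0,"rz": 0.38,"fingers": 1}]}}

```text
time_s: 23.65
tool_pos: [0.5324, -0.4234, 0.1502]
tool_rot: [-179.9, -0.1, 51.6]
force: [-0.8, -0.0, -0.4]
grip_width: 0.0236
grasp_force: 15.0
```

```bash
python3 - <<'E'
from h import *
plan((.531,-.425,.02,51))
from cell import vision
c=vision.read_camera('scene');cv2.imwrite('pics/c5.png',cv2.resize(c['image'][230:430,80:360,::-1],(784,560)))
E
```

```text
t 23.65 pos [ 0.5324 -0.4234  0.1502] rot [-1.799e+02 -1.000e-01  5.160e+01] w 0.0236 F [-0.8 -0.  -0.4] g 15.0 q7 18
-> (0.531, -0.425, 0.02, 51) xyz [-2.300e+00  1.000e-01  1.302e+02] rv [-0.002 -0.001  0.01 ]
```

View pics/c5.png

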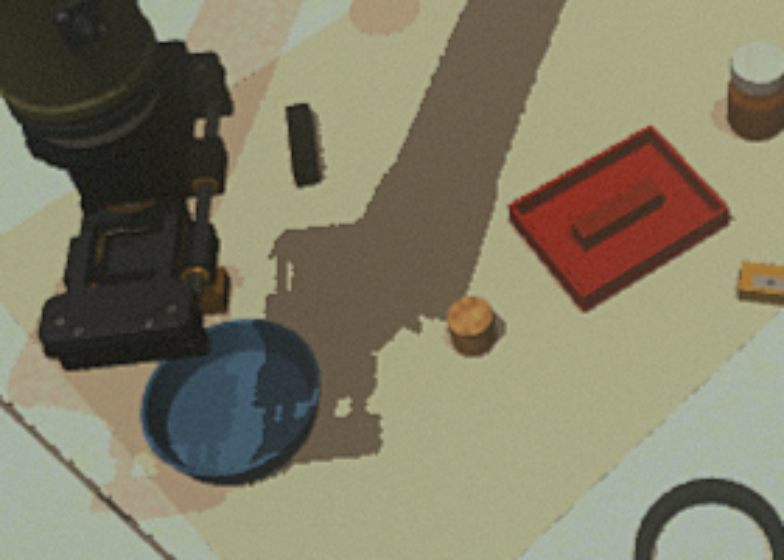

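The red stick lies flat in the red tray at (618,213), the sharpener is over the dish, and the jar is standing. I'll lower it into the dish.

Call:
{"op": "drive_tool", "data": {"moves": [{"x": -2,"y": 0,"z": 50,"rx": 0,"ry": 0,"rz": 0,"fingers": 1},{"x": -2,"y": 0,"z": 95,"rx": 0,"ry": 0,"rz": 0,"fingers": 1},{"x": -2,"y": 0,"z": 118,"rx": 0,"ry": 0,"rz": 0,"fingers": 1},{"x": -2,"y": 0,"z": 126,"rx": 0,"ry": 0,"rz": 0,"fingers": 1},{"x": -2,"y": 0,"z": 130,"rx": 0,"ry": 0,"rz": 0,"fingers": 1},{"x": -2,"y": 0,"z": 131,"rx": 0,"ry": 0,"rz": 0,"fingers": 1},{"x": -2,"y": 0,"z": 132,"rx": 0,"ry": 0,"rz": 0,"fingers": 1},{"x": -2,"y": 0,"z": 132,"rx": 0,"ry": 0,"rz": 0,"fingers": 1},{"x": -2,"y": 0,"z": 132,"rx": 0,"ry": 0,"rz": 0,"fingers": 0},{"x": -2,"y": 0,"z": 132,"rx": 0,"ry": 0,"rz": 0,"fingers": 0},{"x": -2,"y": 0,"z": 132,"rx": 0,"ry": 0,"rz": 0,"fingers": 0},{"x": -2,"y": 0,"z": 110,"rx": 0,"ry": 0,"rz": 0,"fingers": 0},{"x": -2,"y": 0,"z": 60,"rx": 0,"ry": 0,"rz": 0,"fingers": 0},{"x": -2,"y": 0,"z": 10,"rx": 0,"ry": 0,"rz": 0,"fingers": 0},{"x": -2,"y": 0,"z": 0,"rx": 0,"ry": 0,"rz": 0,"fingers": -1},{"x": -2,"y": 0,"z": 0,"rx": 0,"ry": 0,"rz": 0,"fingers": -1},{"x": -2,"y": 0,"z": 0,"rx": 0,"ry": 0,"rz": 0,"fingers": -1}]}}

```text
time_s: 25.82
tool_pos: [0.5302, -0.4262, 0.1497]
tool_rot: [-179.9, -0.0, 51.4]
force: [-0.4, -0.1, -0.8]
grip_width: 0.066
grasp_force: 0.0
```

```bash
python3 - <<'E'
from h import *
plan((.3774,-.2602,.06,148.4),(.3774,-.2602,.06,-31.6))
E
```

```text
t 25.82 pos [ 0.5302 -0.4262  0.1497] rot [-179.9   -0.    51.4] w 0.066 F [-0.4 -0.1 -0.8] g 0.0 q7 18
-> (0.3774, -0.2602, 0.06, 148.4) xyz [  34.5 -222.7   90.2] rv [-1.000e-03 -2.000e-03 -1.692e+00]
-> (0.3774, -0.2602, 0.06, -31.6) xyz [  34.5 -222.7   90.2] rv [-2.000e-03  1.000e-03  1.449e+00]
```

Call:
{"op": "drive_tool", "data": {"moves": [{"x": 4,"y": -25,"z": 0,"rx": 0,"ry": 0,"rz": -0.17,"fingers": -1},{"x": 8,"y": -50,"z": 0,"rx": 0,"ry": 0,"rz": -0.34,"fingers": -1},{"x": 12,"y": -75,"z": 0,"rx": 0,"ry": 0,"rz": -0.51,"fingers": -1},{"x": 16,"y": -100,"z": 0,"rx": 0,"ry": 0,"rz": -0.68,"fingers": -1},{"x": 20,"y": -125,"z": 0,"rx": 0,"ry": 0,"rz": -0.85,"fingers": -1},{"x": 23,"y": -150,"z": 0,"rx": 0,"ry": 0,"rz": -1.02,"fingers": -1},{"x": 27,"y": -175,"z": 10,"rx": 0,"ry": 0,"rz": -1.19,"fingers": -1},{"x": 31,"y": -200,"z": 20,"rx": 0,"ry": 0,"rz": -1.36,"fingers": -1},{"x": 34,"y": -223,"z": 30,"rx": 0,"ry": 0,"rz": -1.53,"fingers": -1},{"x": 34,"y": -223,"z": 60,"rx": 0,"ry": 0,"rz": -1.69,"fingers": -1},{"x": 34,"y": -223,"z": 90,"rx": 0,"ry": 0,"rz": -1.69,"fingers": -1},{"x": 34,"y": -223,"z": 90,"rx": 0,"ry": 0,"rz": -1.69,"fingers": -1},{"x": 34,"y": -223,"z": 90,"rx": 0,"ry": 0,"rz": -1.69,"fingers": -1},{"x": 34,"y": -223,"z": 90,"rx": 0,"ry": 0,"rz": -1.69,"fingers": -1}]}}

```text
time_s: 27.58
tool_pos: [0.3782, -0.2618, 0.062]
tool_rot: [180.0, 0.1, 148.3]
force: [-0.0, -0.2, 0.8]
grip_width: 0.0872
grasp_force: 0.0
```

```bash
python3 - <<'E'
from h import *
plan((.3774,-.2602,.013,148.4))
from cell import vision
c=vision.read_camera('scene');cv2.imwrite('pics/c6.png',cv2.resize(c['image'][220:420,80:360,::-1],(784,560)))
E
```

```text
t 27.57 pos [ 0.3782 -0.2618  0.062 ] rot [1.800e+02 1.000e-01 1.483e+02] w 0.0872 F [-0.  -0.2  0.8] g 0.0 q7 95
-> (0.3774, -0.2602, 0.013, 148.4) xyz [ 1.6  0.9 49. ] rv [ 0.001  0.002 -0.002]
```

View pics/c6.png

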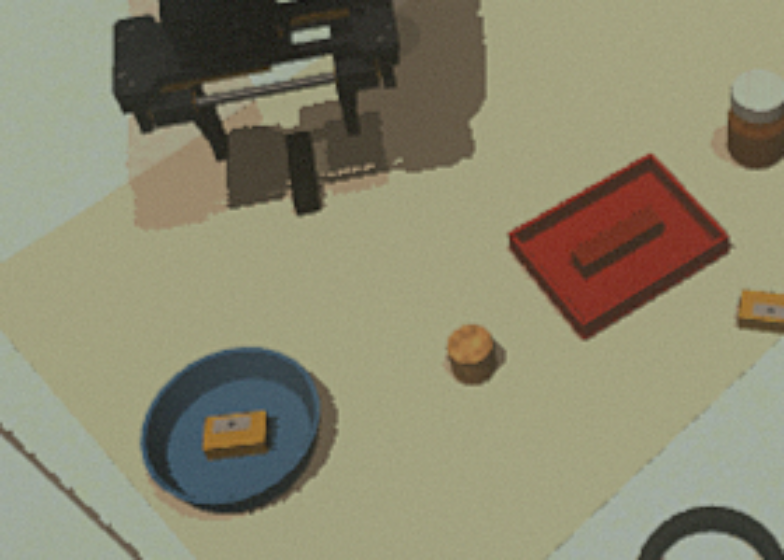

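The sharpener lies flat in the dish at (236,432), and the fingers straddle the black stick at (303,172).

Call:
{"op": "drive_tool", "data": {"moves": [{"x": 1,"y": 1,"z": 30,"rx": 0,"ry": 0,"rz": 0,"fingers": -1},{"x": 1,"y": 1,"z": 49,"rx": 0,"ry": 0,"rz": 0,"fingers": -1},{"x": 1,"y": 1,"z": 49,"rx": 0,"ry": 0,"rz": 0,"fingers": -1},{"x": 1,"y": 1,"z": 49,"rx": 0,"ry": 0,"rz": 0,"fingers": 1},{"x": 1,"y": 1,"z": 49,"rx": 0,"ry": 0,"rz": 0,"fingers": 1},{"x": 1,"y": 1,"z": 49,"rx": 0,"ry": 0,"rz": 0,"fingers": 1},{"x": 1,"y": 1,"z": 49,"rx": 0,"ry": 0,"rz": 0,"fingers": 1},{"x": 1,"y": 1,"z": 49,"rx": 0,"ry": 0,"rz": 0,"fingers": 1},{"x": 1,"y": 1,"z": 49,"rx": 0,"ry": 0,"rz": 0,"fingers": 1},{"x": 1,"y": 1,"z": 49,"rx": 0,"ry": 0,"rz": 0,"fingers": 1},{"x": 1,"y": 1,"z": 49,"rx": 0,"ry": 0,"rz": 0,"fingers": 1},{"x": 1,"y": 1,"z": 49,"rx": 0,"ry": 0,"rz": 0,"fingers": 1},{"x": 1,"y": 1,"z": 49,"rx": 0,"ry": 0,"rz": 0,"fingers": 1}], "force": 8}}

```text
time_s: 29.25
tool_pos: [0.3771, -0.26, 0.012]
tool_rot: [180.0, 0.0, 148.3]
force: [-0.0, 1.0, 0.1]
grip_width: 0.0184
grasp_force: 8.0
```

Call:
{"op": "drive_tool", "data": {"moves": [{"x": 0,"y": 0,"z": -20,"rx": 0,"ry": 0,"rz": 0,"fingers": 1},{"x": 0,"y": 0,"z": -70,"rx": 0,"ry": 0,"rz": 0,"fingers": 1},{"x": 0,"y": 0,"z": -125,"rx": 0,"ry": 0,"rz": 0,"fingers": 1},{"x": 0,"y": 0,"z": -160,"rx": 0,"ry": 0,"rz": 0,"fingers": 1},{"x": 0,"y": 0,"z": -160,"rx": 0,"ry": 0,"rz": 0,"fingers": 1},{"x": 0,"y": 0,"z": -160,"rx": 0,"ry": 0,"rz": 0,"fingers": 1}]}}

```text
time_s: 30.0
tool_pos: [0.3766, -0.2596, 0.1712]
tool_rot: [180.0, -0.1, 148.3]
force: [-0.2, -0.5, -0.4]
grip_width: 0.0179
grasp_force: 8.0
```

```bash
python3 - <<'E'
from h import *
plan((.51,0.05,.172,120),(.517,.3945,.172,100))
E
```

```text
t 30.0 pos [ 0.3766 -0.2596  0.1712] rot [ 1.800e+02 -1.000e-01  1.483e+02] w 0.0179 F [-0.2 -0.5 -0.4] g 8.0 q7 85
-> (0.51, 0.05, 0.172, 120) xyz [ 49.3 333.5  -0.7] rv [-0.    -0.001  0.493]
-> (0.517, 0.3945, 0.172, 100) xyz [ 2.245e+02  6.302e+02 -4.000e-01] rv [-0.    -0.001  0.842]
```

Call:
{"op": "drive_tool", "data": {"moves": [{"x": 7,"y": 45,"z": 0,"rx": 0,"ry": 0,"rz": 0.07,"fingers": 1},{"x": 14,"y": 95,"z": 0,"rx": 0,"ry": 0,"rz": 0.14,"fingers": 1},{"x": 22,"y": 150,"z": 0,"rx": 0,"ry": 0,"rz": 0.22,"fingers": 1},{"x": 30,"y": 205,"z": 0,"rx": 0,"ry": 0,"rz": 0.3,"fingers": 1},{"x": 38,"y": 260,"z": 0,"rx": 0,"ry": 0,"rz": 0.38,"fingers": 1},{"x": 49,"y": 315,"z": 0,"rx": 0,"ry": 0,"rz": 0.46,"fingers": 1},{"x": 70,"y": 365,"z": 0,"rx": 0,"ry": 0,"rz": 0.54,"fingers": 1},{"x": 98,"y": 415,"z": 0,"rx": 0,"ry": 0,"rz": 0.62,"fingers": 1},{"x": 126,"y": 463,"z": 0,"rx": 0,"ry": 0,"rz": 0.68,"fingers": 1},{"x": 154,"y": 511,"z": 0,"rx": 0,"ry": 0,"rz": 0.74,"fingers": 1},{"x": 182,"y": 558,"z": 0,"rx": 0,"ry": 0,"rz": 0.8,"fingers": 1},{"x": 206,"y": 600,"z": 0,"rx": 0,"ry": 0,"rz": 0.84,"fingers": 1},{"x": 224,"y": 630,"z": 0,"rx": 0,"ry": 0,"rz": 0.84,"fingers": 1},{"x": 224,"y": 630,"z": 0,"rx": 0,"ry": 0,"rz": 0.84,"fingers": 1},{"x": 224,"y": 630,"z": 0,"rx": 0,"ry": 0,"rz": 0.84,"fingers": 1},{"x": 224,"y": 630,"z": 0,"rx": 0,"ry": 0,"rz": 0.84,"fingers": 1}]}}

```text
time_s: 32.0
tool_pos: [0.5185, 0.3915, 0.1714]
tool_rot: [-180.0, 0.1, 100.0]
force: [0.3, 0.0, -0.7]
grip_width: 0.018
grasp_force: 8.0
```

```bash
python3 - <<'E'
from h import *
plan((.517,.3945,.017,100))
from cell import vision
c=vision.read_camera('scene');cv2.imwrite('pics/c7.png',cv2.resize(c['image'][80:240,320:540,::-1],(770,560)))
E
```

```text
t 32.0 pos [0.5185 0.3915 0.1714] rot [-1.8e+02  1.0e-01  1.0e+02] w 0.018 F [ 0.3  0.  -0.7] g 8.0 q7 -25
-> (0.517, 0.3945, 0.017, 100) xyz [  3.4  -0.8 154.4] rv [-0.001  0.001 -0.   ]
```

View pics/c7.png

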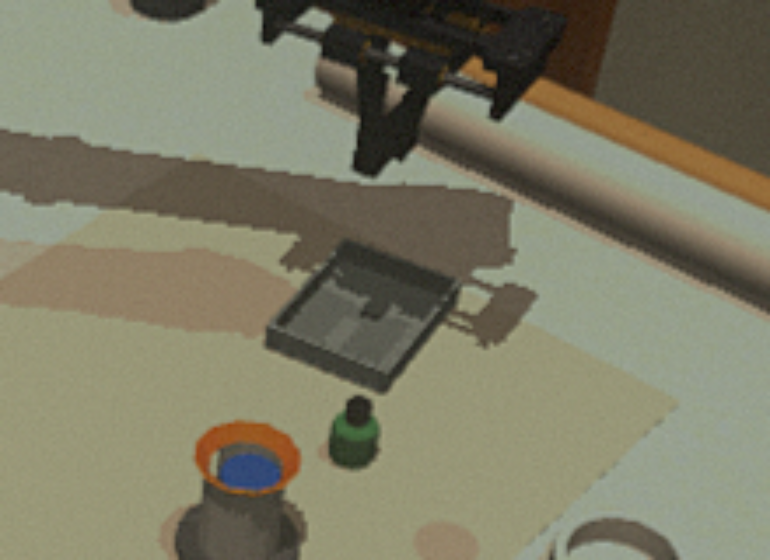

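The black stick is held above the grey tray, parallel to its long side. The green bottle at (355,435) is short and lies outside the finger path. I'll lower the stick slowly.

Call:
{"op": "drive_tool", "data": {"moves": [{"x": 3,"y": -1,"z": 50,"rx": 0,"ry": 0,"rz": 0,"fingers": 1},{"x": 3,"y": -1,"z": 105,"rx": 0,"ry": 0,"rz": 0,"fingers": 1},{"x": 3,"y": -1,"z": 138,"rx": 0,"ry": 0,"rz": 0,"fingers": 1},{"x": 3,"y": -1,"z": 145,"rx": 0,"ry": 0,"rz": 0,"fingers": 1},{"x": 3,"y": -1,"z": 150,"rx": 0,"ry": 0,"rz": 0,"fingers": 1},{"x": 3,"y": -1,"z": 152,"rx": 0,"ry": 0,"rz": 0,"fingers": 1},{"x": 3,"y": -1,"z": 153,"rx": 0,"ry": 0,"rz": 0,"fingers": 1},{"x": 3,"y": -1,"z": 154,"rx": 0,"ry": 0,"rz": 0,"fingers": 1},{"x": 3,"y": -1,"z": 154,"rx": 0,"ry": 0,"rz": 0,"fingers": 1},{"x": 3,"y": -1,"z": 154,"rx": 0,"ry": 0,"rz": 0,"fingers": 1},{"x": 3,"y": -1,"z": 154,"rx": 0,"ry": 0,"rz": 0,"fingers": 1}]}}

```text
time_s: 33.42
tool_pos: [0.5164, 0.3965, 0.0181]
tool_rot: [180.0, -0.0, 100.1]
force: [0.0, 0.2, -0.4]
grip_width: 0.0179
grasp_force: 8.0
```

Call:
{"op": "drive_tool", "data": {"moves": [{"x": 0,"y": 0,"z": 0.5,"rx": 0,"ry": 0,"rz": 0,"fingers": 1},{"x": 0,"y": 0,"z": 1,"rx": 0,"ry": 0,"rz": 0,"fingers": 1},{"x": 0,"y": 0,"z": 1.5,"rx": 0,"ry": 0,"rz": 0,"fingers": 1},{"x": 0,"y": 0,"z": 1.5,"rx": 0,"ry": 0,"rz": 0,"fingers": 1},{"x": 0,"y": 0,"z": 1.5,"rx": 0,"ry": 0,"rz": 0,"fingers": 1}]}}

```text
time_s: 34.05
tool_pos: [0.5164, 0.3964, 0.0166]
tool_rot: [180.0, -0.0, 100.1]
force: [0.4, 0.0, -1.5]
grip_width: 0.018
grasp_force: 8.0
```

Call:
{"op": "drive_tool", "data": {"moves": [{"x": 0,"y": 0,"z": 0.3,"rx": 0,"ry": 0,"rz": 0,"fingers": 1},{"x": 0,"y": 0,"z": 0.7,"rx": 0,"ry": 0,"rz": 0,"fingers": 1},{"x": 0,"y": 0,"z": 0.7,"rx": 0,"ry": 0,"rz": 0,"fingers": 1},{"x": 0,"y": 0,"z": 0.7,"rx": 0,"ry": 0,"rz": 0,"fingers": 1}]}}

```text
time_s: 34.55
tool_pos: [0.5165, 0.3965, 0.0161]
tool_rot: [180.0, -0.0, 100.1]
force: [-1.1, -1.0, 0.7]
grip_width: 0.0179
grasp_force: 8.0
```

Call:
{"op": "drive_tool", "data": {"moves": [{"x": 0,"y": 0,"z": 0.4,"rx": 0,"ry": 0,"rz": 0,"fingers": 1},{"x": 0,"y": 0,"z": 0.4,"rx": 0,"ry": 0,"rz": 0,"fingers": 1},{"x": 0,"y": 0,"z": 0.4,"rx": 0,"ry": 0,"rz": 0,"fingers": 1}]}}

```text
time_s: 34.92
tool_pos: [0.5165, 0.3965, 0.0161]
tool_rot: [180.0, -0.0, 100.1]
force: [-2.7, -1.3, 5.5]
grip_width: 0.0177
grasp_force: 8.0
```

It has touched down at 5.5 N. I'll release, rise, and back away.

Call:
{"op": "drive_tool", "data": {"moves": [{"x": 0,"y": 0,"z": 0,"rx": 0,"ry": 0,"rz": 0,"fingers": 0},{"x": 0,"y": 0,"z": 0,"rx": 0,"ry": 0,"rz": 0,"fingers": 0},{"x": 0,"y": 0,"z": 0,"rx": 0,"ry": 0,"rz": 0,"fingers": 0},{"x": 0,"y": 0,"z": -15,"rx": 0,"ry": 0,"rz": 0,"fingers": 0},{"x": 0,"y": 0,"z": -60,"rx": 0,"ry": 0,"rz": 0,"fingers": 0},{"x": 0,"y": 0,"z": -120,"rx": 0,"ry": 0,"rz": 0,"fingers": 0},{"x": 0,"y": 0,"z": -180,"rx": 0,"ry": 0,"rz": 0,"fingers": 0},{"x": 40,"y": -30,"z": -200,"rx": 0,"ry": 0,"rz": 0,"fingers": 0},{"x": 90,"y": -70,"z": -200,"rx": 0,"ry": 0,"rz": 0,"fingers": 0},{"x": 130,"y": -100,"z": -200,"rx": 0,"ry": 0,"rz": 0,"fingers": 0},{"x": 130,"y": -100,"z": -200,"rx": 0,"ry": 0,"rz": 0,"fingers": 0},{"x": 130,"y": -100,"z": -200,"rx": 0,"ry": 0,"rz": 0,"fingers": 0}]}}

```text
time_s: 36.42
tool_pos: [0.3958, 0.5063, 0.2163]
tool_rot: [179.9, 0.0, 100.1]
force: [0.4, -0.4, -0.3]
grip_width: 0.0434
grasp_force: 0.0
```

```bash
python3 - <<'E'
from h import *
plan()
from cell import vision
c=vision.read_camera('scene');cv2.imwrite('pics/c8.png',cv2.resize(c['image'][100:430,100:500,::-1],(727,600)))
E
```

```text
t 36.42 pos [0.3958 0.5063 0.2163] rot [179.9   0.  100.1] w 0.0434 F [ 0.4 -0.4 -0.3] g 0.0 q7 -41
```

View pics/c8.png

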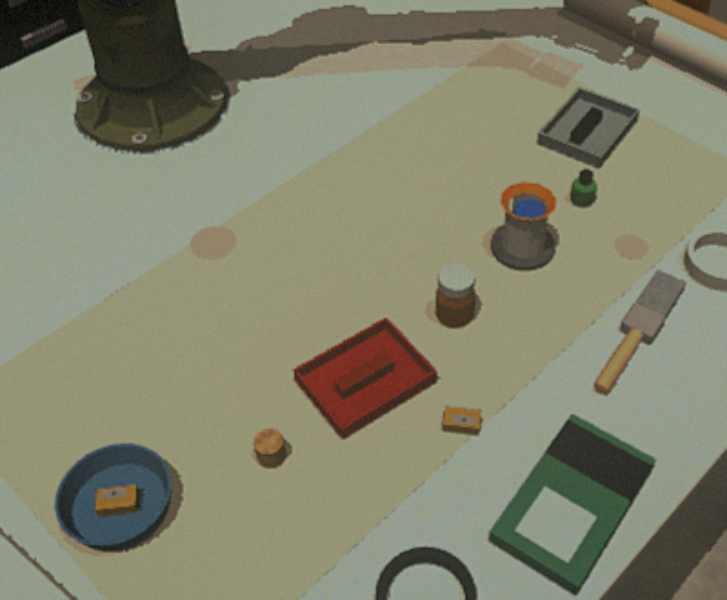

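Everything is in place: black stick (587,125), blue puck in the tube (530,208), red stick (365,375), sharpener (116,498), jar standing (456,295), and the arm is clear. Handing in.

```bash
python3 -c "
from cell import workorder
print(workorder.sign_off())"
```

```text
the job is handed in; nothing more can be done
None
```

The job is handed in at 36 s: both pucks are in the tube (black dropped first, blue on top), each stick is set down flat in its tray, the sharpener is in the blue dish and the jar is still standing; the sign-off gave no verdict.

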